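Draw the idler roller out of the conveyor frame

TASK

The long steel idler roller has dropped into the trough of the beltless conveyor frame and is longer than the opening in the bed plate above it. Tilt it and bring it out end first through the opening without forcing it against the frame, then level it and hold it over the shallow steel tray, centred over the tray and in line with its long side, at least 10 cm above the tray. Leave the two bearings on the bed plates where they lie, and finish while holding the roller steady in the gripper: do not put it down.

Things in the scene. Friction and masses are not known exactly. Their poses are not given: they have to be found in the camera images.
- roller: idler roller: bare steel cylinder 22 mm in diameter, 220 mm long, plus a dark 12 mm spindle stub 20 mm long at each end: 260 mm overall, about 0.3 kg. Origin at its middle, on its axis; x along its length. It starts level in the conveyor's trough, along the conveyor's x, axis 30 mm above the table, both ends under the bed plates, middle bare under the opening. Either end may come out first.
- end_a (a point): centre of the roller's end face at its +x end (130 mm from its middle)
- end_b (a point): centre of the roller's end face at its -x end (130 mm from its middle)
- conveyor: low aluminium conveyor frame, no belt, fixed on the table, 185 mm wide, 500 mm long, 67 mm high; a grey gearmotor sticks out 130 mm from its -y side at the +x end, up to 87 mm high. Origin on the table under its middle; x along its length, z up. Its top is two flat bed plates 4 mm thick (63 to 67 mm above the table) with one opening between them; beneath is a trough (see opening).
- opening (a point): middle of the opening, level with the plates' upper face. Opening 200 mm along conveyor x, 150 mm along y. The trough below is 370 mm long inside (end walls at x = -185 and +185 mm), 165 mm wide, floor at 4 mm. Two thin rails along x, 7 to 9 mm either side of the middle line, tops 21.5 mm above the table, carry the roller; it can slide along them under either plate.
- tray: empty shallow steel tray, 340 x 120 mm and 30 mm high, 4 mm walls, fixed on the table left or right of the conveyor. Origin at the middle of its underside; its x axis runs along its long side, z up.
- stock_box: deep grey plastic box, 240 x 140 mm and 75 mm high, with three big bearings standing in it, fixed on the other side of the conveyor; not used. Origin at the middle of its underside.
- bearing_near: small plain ball bearing ring, 42 mm outside, 14 mm high, lying on the bed plate by the opening; origin at the middle of its underside. To be left alone
- bearing_far: smaller ball bearing ring, 34 mm outside, 11 mm high, lying on the other bed plate; origin at the middle of its underside. To be left alone

How it is judged (in metres and radians):
On the way, in this order (a step that is already met when the one before it is completed fails the run):
1. one end of the roller has come up through the opening while the other is still below the bed plate (((height (world z) of end_a above 0.075 m and height (world z) of end_b below 0.062 m and horizontal distance between roller and opening below 0.15 m) or (height (world z) of end_b above 0.075 m and height (world z) of end_a below 0.062 m and horizontal distance between roller and opening below 0.15 m))), for 0.05 s.
2. the whole roller is out above the bed plate (height (world z) of each of end_a, end_b above 0.085 m), for 0.1 s.
At the end, for the whole second after the job is handed in: The roller is held by the gripper alone (over 1 N), touching neither tray, conveyor nor stock box, at rest (under 50 mm/s), both ends over 120 mm above the table, level within 12 degrees, its middle within 50 mm horizontally of the tray's middle, in line with the tray within 15 degrees (height (world z) of each of end_a, end_b above 0.12 m and angle between roller's own x axis and vertical between 1.36 and 1.78 rad and horizontal distance between roller and tray below 0.05 m and angle between the x axis of roller and the x axis of tray, either way round below 0.26 rad and contact force between roller and the fingers above 1 N and linear speed of roller below 0.05 m/s and contact force between roller and tray below 0.05 N and contact force between roller and conveyor below 0.05 N and contact force between roller and stock_box below 0.05 N); the arm keeps its last pose, push and grip.
It fails at once if one of the two bearings on the bed plates is moved by more than 30 mm (distance of any of bearing_near, bearing_far from where it was at the start of the episode above 0.03 m).
It fails at once if the roller, once its middle is lifted 10 mm, is forced against the conveyor frame with over 20 N (height (world z) of roller above 0.04 m and contact force between roller and conveyor above 20 N).
It also fails if it takes over 45 s, if anything falls off the work surface, if the arm or the gripper's body presses on something with over 40 N, if the wrist force passes 120 N, or if a joint passes its speed limit or range.

ROBOT

A 6-joint arm with a two-finger parallel gripper is mounted at the origin on the work surface. World frame = base frame: x ahead of the robot, y to its left, z up, the work surface at z = 0. Lengths are in mm, angles in rad, forces in N, time in s.
With the tool pointing down it reaches from about 350 to 875 mm from the base axis. Payload 4.2 kg.
Tool frame: the origin (TCP) lies where the fingers leave the gripper's body, on its centre line; the fingertips stand 73 mm ahead of it and the grasp point (between the pads) lies 54 mm ahead of it; z points along the fingers, y is the direction in which the jaws open and shut (so a half turn about z gives the same grasp; the last joint's range is limited). The gripper opens to 85 mm and grips with 20 to 120 N. Pads are 22 mm wide; open, the fingers measure 114 mm over their backs; the gripper's body (76 mm by 85 mm) begins 54 mm behind the grasp point. The pads swing forward as they close: fully open they stand 13 mm farther back than shut.
Start: joints at [1.608, 0.385, 0.008, 0, -1.194, -0.259], TCP at [137.46, 609.676, 303.912] pointing down, gripper open.
Joint ranges: [-3.14, 3.14], [-1.21, 2.06], [-1.07, 1.41], [-3.16, 2.05], [-2.99, -0.16], [-3.1, 3.1]. Speed limits (rad/s): [2.79, 2.79, 3.14, 3.14, 3.14, 3.14].

INTERFACE

Orientations are given as a unit quaternion [x, y, z, w].
In Python, from bench import arm gives the robot as it stands.
- The arm moves only by the tool apply_moves, never from a script. Its argument "increments" is a list that holds one entry, the list of rows, each a list of 7 numbers: the shift along the tool's x, y, z scaled (see below), then the turn, a rotation vector about the tool's x, y, z scaled (see below), then the gripper's target within -1 to 1 (fully open at 1, half-way at 0, shut at -1). A call has 1 to 10 rows; each row is the pose to reach, as a shift and turn from the pose commanded when the call began, along the tool's axes at that moment; what a row does not reach only later rows make up. The controller multiplies each number of a shift by 100 mm and each number of a turn by 0.5 rad. A row lasts 1/10 s, in which the tool goes at most 50 mm and 8.59 degrees, less where a joint would pass 70% of its speed; a pose out of reach is approached as far as the arm can. A call with a number of a shift or a turn outside -1 to 1 is refused whole. A call with a gripper value outside its range is refused whole. The fingers move at their own pace and stop on an object; the grip force is fixed at half the most. Time passes only in rows, so rows that repeat a pose let the fingers close. It gives the time, the measured TCP pose, the force and the opening at its end, in the units of the state.
- arm.read_state(): the state, without advancing time (a new reading comes with each control period).
- arm.get_image(name): name is "scene" or "top" or "wrist"; returns a dict with "img" (400x640x3 uint8, red, green, blue), "fx", "fy", "cx", "cy" (pixels), "pose" (4x4, takes a point from camera to world coordinates). Camera axes: x right, y up, looking along -z (the intrinsics and any distortion apply to the point x, -y, -z); pixel columns grow to the right and rows downward; lengths in mm; the calibration is good to about 2 mm. A picture is of the moment at which its call begins. There is no depth.
- arm.job_done(): hands the job in, once; it reports no verdict.
Trained networks look in a picture, given as the dict that the camera call returned (one of the last four; its "shot" number tells which), for a name from the list of things; names that differ only in an ending like _2 or _b are one class to them, and where a whole thing is asked for, a point or a joint stands for the part that bears it (a point fixed in the world has none). Each returns a list of dicts, best first, with "conf" (0 to 1); they miss things now and then, are a little off and sometimes report something else, mostly with a low value. They report only what shows in the picture. A call takes as long as a camera call.
- arm.outline_of(label, picture): "pixels" (400x640 bool, what is visible of it) and "box" ([centre column, centre row, width, height] in pixels, round what is visible of it).
- arm.mark_of(label, picture): "at" ([column, row] in pixels: a listed point, or the origin of a listed thing).
The state is a dict: "clock": time; "joints": joint angles; "joint_vel": joint speeds; "joint_efforts": joint torques, N m; "position": TCP position; "ee_rot": TCP orientation; "contact_force": force on the tool from outside, world axes, zero at the start; "wrist_torque": the same for the moment, N m; "gripper_width": finger opening in mm.
Only numpy, scipy, OpenCV 4.12 (cv2) and the standard library are available. Lean on these libraries where they do the work, as an engineer would, in place of code of your own. Each camera call takes 0.05 s, during which the arm holds its last target.

## Working session

There is one attempt and no reset: what is moved stays moved. The work goes in short steps, Python scripts to look and compute and a tool call to move; the robot and the scene stay as the last step left them, time stands still between calls to the robot, and variables do not carry over. Pictures are saved under pics/ and viewed, and the job is handed in when it is done.

Besides the shell and the picture viewer there is one more tool, called after "Emit:" as name(argument=value, ...) on one line, values as JSON. apply_moves: Moves the arm, as the interface text tells. Shifts and turns lie within -1 to 1; 1 stands for 100 mm of shift or 0.5 rad of turn. Its arguments: {"type":"object","properties":{"increments":{"type":"array"}},"required":["increments"]}

```bash
ls; mkdir -p pics
python3 - <<'E'
from bench import arm
import cv2
s=arm.read_state(); print(s)
for n in ("scene","top","wrist"):
    p=arm.get_image(n); cv2.imwrite(f"pics/{n}0.png",p["img"][:,:,::-1]); print(n,p["fx"],p["fy"],p["cx"],p["cy"],p["pose"],[k for k in p])
    for l in ("roller","tray","conveyor","opening","end_a","end_b","bearing_near","bearing_far","stock_box"):
        try: print(l,[(m["at"],round(m["conf"],2)) for m in arm.mark_of(l,p)][:3])
        except Exception as e: print(l,e)
print(arm.read_state()["clock"])
E
```

```text
pics
{'clock': 0.0, 'joints': array([ 1.60759000e+00,  3.85537542e-01,  6.62706622e-03, -5.17819458e-04,
       -1.19399801e+00, -2.58592322e-01]), 'joint_vel': array([-0.00171023, -0.0008777 ,  0.00103158,  0.00027225,  0.00198385,
       -0.00045939]), 'joint_efforts': array([-2.86503300e-04, -3.92293489e+01,  1.88398451e+01,  4.18627247e+00,
       -4.60710391e-03,  2.84233197e-07]), 'position': array([137.37215113, 609.27533027, 302.83058453]), 'ee_rot': array([ 9.93845811e-01, -1.10767013e-01, -8.26166973e-05,  1.07999572e-03]), 'contact_force': array([ 0.69857745, -0.61544779,  0.55116555]), 'wrist_torque': array([-0.00296975, -0.06120947, -0.0011597 ]), 'gripper_width': 85.63683403485781}
scene 430.8951403685119 430.8951403685119 314.7309814137408 201.2115054397363 [[ 4.55580163e-01 -6.46083302e-01  6.12391282e-01  1.21822286e+03]
 [ 8.90182578e-01  3.27045987e-01 -3.17200095e-01 -3.48357009e+02]
 [ 4.65757283e-03  6.89650121e-01  7.24127763e-01  8.71000230e+02]
 [ 0.00000000e+00  0.00000000e+00  0.00000000e+00  1.00000000e+00]] ['img', 'fx', 'fy', 'cx', 'cy', 'pose', 'shot']

[... 850 characters left out ...]
, 0.87), ([314.1, 260.7], 0.81)]
end_b [([342.0, 159.1], 0.87), ([314.1, 260.7], 0.81)]
bearing_near [([336.3, 273.2], 0.68), ([314.4, 264.2], 0.23)]
bearing_far [([324.2, 147.8], 0.48)]
stock_box []
wrist 302.785147575913 302.785147575913 315.0387004987187 194.62386719184775 [[-2.20165498e-01  9.27508452e-01  3.02084798e-01  2.14889775e+02]
 [-9.75462514e-01 -2.09281307e-01 -6.83682498e-02  5.92744772e+02]
 [-1.91428065e-04 -3.09724727e-01  9.50826250e-01  3.74635766e+02]
 [ 0.00000000e+00  0.00000000e+00  0.00000000e+00  1.00000000e+00]] ['img', 'fx', 'fy', 'cx', 'cy', 'pose', 'shot']
roller []
tray []
conveyor []
opening []
end_a []
end_b []
bearing_near []
bearing_far []
stock_box []
1.5
```

View images.

View pics/scene0.png

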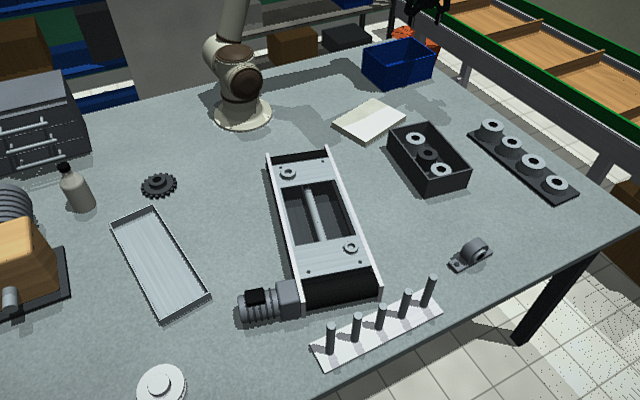

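View pics/top0.png

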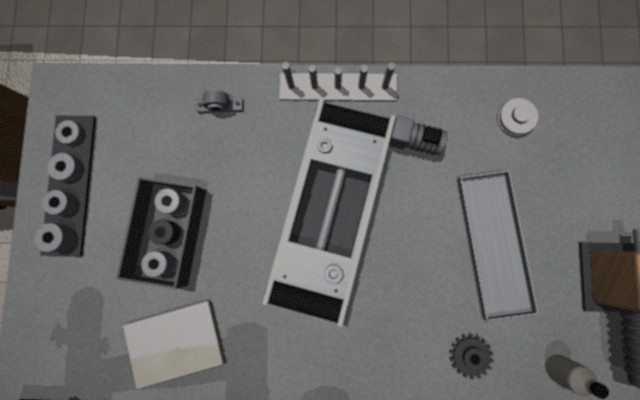

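```bash
cat > h.py <<'E'
import numpy as np, cv2
CAM={'scene':(430.895,314.731,201.2115,np.array([[ 4.55580163e-01,-6.46083302e-01,6.12391282e-01,1.21822286e+03],[8.90182578e-01,3.27045987e-01,-3.17200095e-01,-3.48357009e+02],[4.65757283e-03,6.89650121e-01,7.24127763e-01,8.71000230e+02],[0,0,0,1]])),
'top':(379.9646,322.8598,197.3323,np.array([[ 2.03630951e-02,9.92048577e-01,-1.24197283e-01,4.80145867e+02],[-9.99282100e-01,1.62256377e-02,-3.42346908e-02,-1.90579320e+01],[-3.19472961e-02,1.24805246e-01,9.91666789e-01,9.40905497e+02],[0,0,0,1]]))}
def proj(c,P):
    f,cx,cy,T=CAM[c] if isinstance(c,str) else c
    q=(np.atleast_2d(P)-T[:3,3])@T[:3,:3]
    return np.c_[cx+f*q[:,0]/-q[:,2], cy-f*q[:,1]/-q[:,2]]
def back(c,px,z):
    f,cx,cy,T=CAM[c] if isinstance(c,str) else c
    px=np.atleast_2d(px); d=np.c_[(px[:,0]-cx)/f,-(px[:,1]-cy)/f,-np.ones(len(px))]@T[:3,:3].T
    return T[:3,3]+d*((z-T[2,3])/d[:,2])[:,None]
E
python3 - <<'E'
import cv2
a=cv2.imread('pics/top0.png');c=a[90:335,255:455];cv2.imwrite('pics/t_c.png',cv2.resize(c,None,fx=3,fy=2.44*1,interpolation=cv2.INTER_CUBIC) if 0 else cv2.resize(c,(600,735))[:600])
cv2.imwrite('pics/t_c.png',cv2.resize(a[95:335,250:460],None,fx=2.5,fy=2.5,interpolation=cv2.INTER_CUBIC))
cv2.imwrite('pics/t_t.png',cv2.resize(a[160:330,440:550],None,fx=3.5,fy=3.5,interpolation=cv2.INTER_CUBIC))
b=cv2.imread('pics/scene0.png');cv2.imwrite('pics/s_c.png',cv2.resize(b[140:330,100:400],None,fx=2.6,fy=2.6,interpolation=cv2.INTER_CUBIC))
E
```

```text
(no output)
```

View pics/t_c.png

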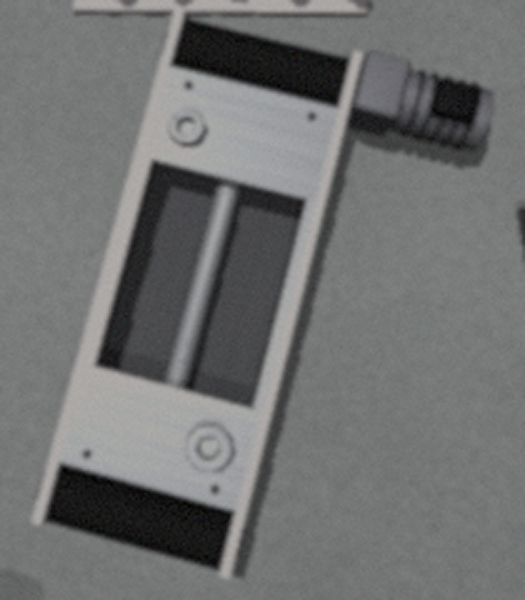

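View pics/t_t.png

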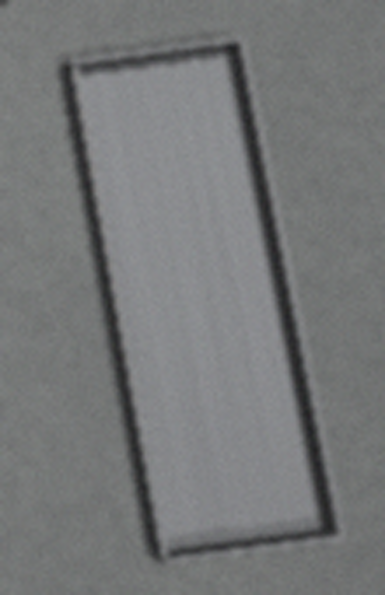

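View pics/s_c.png

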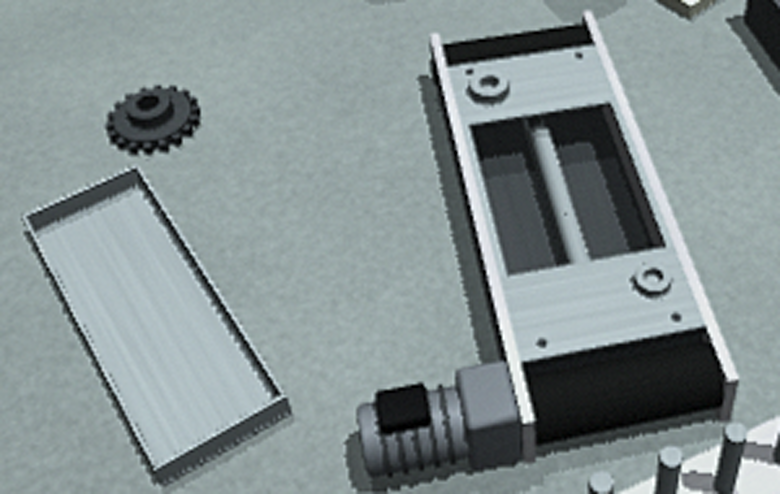

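```bash
cat > fit.py <<'E'
from h import *
from scipy.optimize import least_squares
def rect(p,L,W,z):
    c=np.array([[1,1],[1,-1],[-1,-1],[-1,1]])*[L/2,W/2]; a=p[2]
    R=np.array([[np.cos(a),-np.sin(a)],[np.sin(a),np.cos(a)]])
    return np.c_[c@R.T+p[:2],np.full(4,z)]
f=lambda a,s,o:(np.array(a)+.5)/s-.5+np.array(o)
# order: +x+y,+x-y,-x-y,-x+y
ot=f([(152,162),(305,200),(254,407),(97,367)],2.5,(250,95))
os_=f([(508,275),(665,246),(612,104),(470,124)],2.6,(100,140)); os_=os_[[1,0,3,2]]
tt=f([(64,58),(238,43),(335,533),(157,557)],3.5,(440,160))
ts=f([(290,403),(157,475),(27,217),(136,170)],2.6,(100,140)); ts=ts[[0,1,2,3]]
for nm,L,W,z,t,s,x0 in(("open",200,150,67,ot,os_,(500,-50,0)),("tray",340,120,30,tt,ts,(450,-450,0))):
    for use in ("t","s","ts"):
        fun=lambda p:np.r_[(proj('top',rect(p,L,W,z))-t).ravel()*('t' in use),(proj('scene',rect(p,L,W,z))-s).ravel()*('s' in use)]
        r=least_squares(fun,x0); print(nm,use,r.x.round(3),r.fun.round(1))
E
python3 fit.py
python3 - <<'E'
from h import *
print('bear near',back('top',[(250+208/2.5,95+448/2.5)],75),back('scene',[(287.9,173.5)],75)); print('far',back('top',[(250+187/2.5,95+127/2.5)],73),back('scene',[(350.6,247.2)],73))
# roller
print(back('top',[(250+228/2.5,95+185/2.5),(250+178/2.5,95+383/2.5)],41))
E
```

```text
open t [ 5.65755e+02 -6.95800e+00 -2.32000e-01] [-0.4 -0.7  0.6 -0.5  0.3  0.9 -0.5  0.3  0.  -0.   0.   0.  -0.   0.
 -0.  -0. ]
open s [ 5.66823e+02 -6.36600e+00 -2.50000e-01] [ 0.  -0.   0.  -0.  -0.   0.  -0.  -0.   0.6  0.5 -0.4  0.2 -0.1 -0.1
 -0.1 -0.9]
open ts [ 5.66149e+02 -6.69100e+00 -2.39000e-01] [-0.2 -1.   0.8 -0.4 -0.2  0.8 -0.9 -0.2  0.7  0.  -0.2  0.2 -0.7  0.
 -0.8 -1.1]
tray t [ 4.93156e+02 -3.96396e+02  1.51000e-01] [-0.1 -0.6 -0.  -3.   0.8  1.7 -0.7  1.6  0.  -0.   0.  -0.   0.  -0.
  0.  -0. ]
tray s [ 4.98912e+02 -4.01901e+02  1.54000e-01] [ 0.  -0.   0.  -0.   0.  -0.   0.  -0.   0.1 -0.6 -0.2  0.6 -1.5  0.7
  1.7 -1.1]
tray ts [ 4.95457e+02 -3.99355e+02  1.50000e-01] [ 1.1 -1.5  1.2 -3.9  2.   0.7  0.6  0.5  0.5 -2.   0.4 -1.2 -0.5 -0.7
  2.6 -2.3]
bear near [[415.53612045 -15.86058717  75.        ]] [[419.59537159 -17.34290961  75.        ]]
far [[710.58365441   8.83591251  73.        ]] [[712.29507657   8.33255704  73.        ]]
[[662.29680501 -30.75508361  41.        ]
 [472.3788426   13.45574521  41.        ]]
```

Run:
```python
import cv2
from h import *
b=cv2.imread('pics/scene0.png');cv2.imwrite('pics/s_z.png',cv2.resize(b[175:250,275:360],None,fx=7,fy=7,interpolation=cv2.INTER_CUBIC))
c=np.array([566.1,-6.7]);a=-.237;u=np.array([np.cos(a),np.sin(a)])
for s in (-140,-130,-120,-110,-105,-100,-90,100,110):
    print(s,proj('scene',[[*(c+s*u),30]]).round(1)[0],proj('scene',[[*(c+s*u),63]]).round(1)[0],proj('top',[[*(c+s*u),30]]).round(1)[0])
```

```text
-140 [304.2 182.8] [304.  174.2] [315.6 266.1]
-130 [305.  185.2] [304.8 176.6] [316.7 262. ]
-120 [305.8 187.7] [305.6 179. ] [317.8 257.8]
-110 [306.6 190.1] [306.4 181.5] [318.9 253.7]
-105 [307.  191.4] [306.8 182.8] [319.4 251.7]
-100 [307.4 192.6] [307.3 184. ] [319.9 249.6]
-90 [308.2 195.2] [308.1 186.5] [321.  245.5]
100 [325.6 249.4] [325.9 241. ] [340.9 169.5]
110 [326.6 252.6] [327.  244.2] [341.9 165.6]
```

View pics/s_z.png

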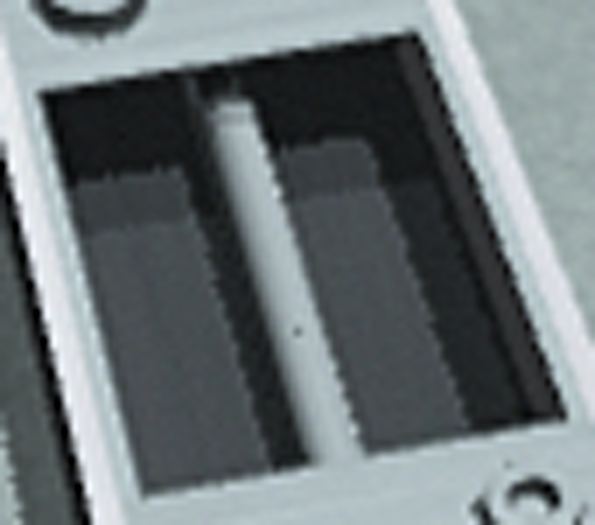

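View pics/wrist0.png

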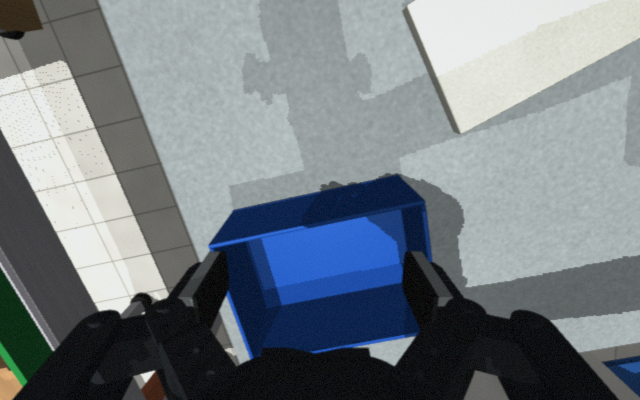

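Emit:
apply_moves(increments=[[[0.46,0.42,0,0,0,0,1],[0.93,0.85,0,0,0,0,1],[0.93,0.85,0,0,0,0,1]]])

```text
clock: 1.8
position: [210.6, 503.6, 304.0]
ee_rot: [0.994, -0.111, -0.0, 0.0]
contact_force: [0.9, 0.9, 0.1]
gripper_width: 85.6
```

Emit:
apply_moves(increments=[[[0.4,0.37,0,0,0,0,1],[0.8,0.73,0,0,0,0,1],[0.93,0.85,0,0,0,0,1]]])

```text
clock: 2.1
position: [282.6, 400.0, 304.2]
ee_rot: [0.994, -0.112, -0.0, 0.0]
contact_force: [-0.4, 0.3, 0.4]
gripper_width: 85.5
```

Emit:
apply_moves(increments=[[[0.4,0.37,0,0,0,0,1],[0.8,0.73,0,0,0,0,1],[0.93,0.85,0,0,0,0,1]]])

```text
clock: 2.4
position: [354.5, 296.9, 304.2]
ee_rot: [0.994, -0.112, 0.0, -0.0]
contact_force: [0.6, 0.1, -0.3]
gripper_width: 85.5
```

Emit:
apply_moves(increments=[[[0.4,0.37,0,0,0,0,1],[0.8,0.73,0,0,0,0,1],[0.93,0.85,0,0,0,0,1]]])

```text
clock: 2.7
position: [426.7, 193.6, 304.2]
ee_rot: [0.994, -0.112, 0.0, -0.0]
contact_force: [0.5, 1.0, -0.1]
gripper_width: 85.5
```

Emit:
apply_moves(increments=[[[0.4,0.37,0,0,0,0,1],[0.8,0.73,0,0,0,0,1],[0.93,0.85,0,0,0,0,1]]])

```text
clock: 3.0
position: [498.9, 90.2, 304.1]
ee_rot: [0.994, -0.112, 0.0, 0.0]
contact_force: [0.3, 1.1, 0.5]
gripper_width: 85.2
```

Emit:
apply_moves(increments=[[[0.3,0.3,0.2,0,0,0,1],[0.6,0.6,0.5,0,0,0,1],[0.85,0.83,0.9,0,0,0,1],[0.85,0.83,0.9,0,0,0,1]]])

```text
clock: 3.4
position: [561.2, -9.9, 208.5]
ee_rot: [0.994, -0.113, -0.005, 0.001]
contact_force: [-1.0, 0.4, -0.2]
gripper_width: 85.3
```

```bash
cat >> h.py <<'E'
from scipy.spatial.transform import Rotation as Ro
def snap(name,fn):
    from bench import arm
    p=arm.get_image(name); cv2.imwrite(fn,p['img'][:,:,::-1])
    np.save(fn[:-4]+'.npy',np.r_[p['fx'],p['cx'],p['cy'],np.asarray(p['pose']).ravel()])
    return p
def cam(fn):
    v=np.load(fn[:-4]+'.npy'); return (v[0],v[1],v[2],v[3:].reshape(4,4))
def st():
    from bench import arm
    s=arm.read_state(); R=Ro.from_quat(s['ee_rot'])
    print(s['clock'],'pos',s['position'].round(1),'zyx',R.as_euler('ZYX').round(4),'q',s['ee_rot'].round(4),'F',s['contact_force'].round(1),'w',s['gripper_width'].round(1),'j',s['joints'].round(2)); return s
E
python3 - <<'E'
from h import *
snap('wrist','pics/w1.png'); s=st(); print(Ro.from_quat(s['ee_rot']).as_matrix().round(3))
print(cam('pics/w1.png'))
E
```

```text
Traceback (most recent call last):
  File "h.py", line 23, in st
    print(s['clock'],'pos',s['position'].round(1),'zyx',R.as_euler('ZYX').round(4),'q',s['ee_rot'].round(4),'F',s['contact_force'].round(1),'w',s['gripper_width'].round(1),'j',s['joints'].round(2)); return s
                                                                                                                                                ^^^^^^^^^^^^^^^^^^^^^^^^
AttributeError: 'float' object has no attribute 'round'
```

View pics/w1.png

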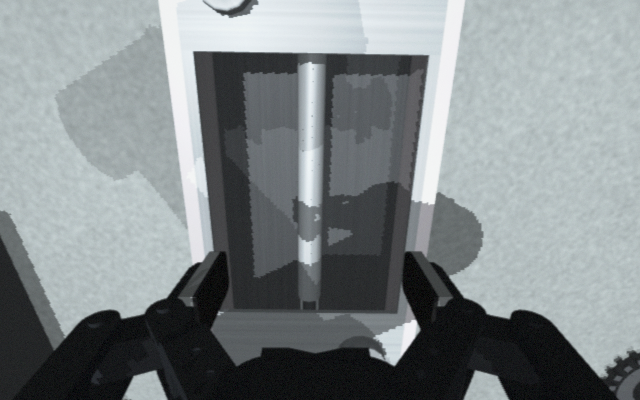

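```bash
sed -i "s/s\['gripper_width'\].round(1)/round(float(s['gripper_width']),1)/" h.py
python3 - <<'E'
from h import *
s=st(); print(Ro.from_quat(s['ee_rot']).as_matrix().round(3))
C=cam('pics/w1.png'); print(C[3].round(3))
o=back(C,[(194,52),(428,55),(398,313),(232,310)],67); print(o.round(1)); c=o.mean(0); print('open c',c)
for z in (30,41):
    r=back(C,[(312,62),(310,302)],z); print(z,r.round(1))
print('yaw open',np.arctan2(*((o[0]+o[1]-o[2]-o[3])[:2][::-1])))
r=back(C,[(312.5,70),(310,295)],40.); d=r[0]-r[1]; print('roller yaw',np.arctan2(d[1],d[0]),r)
a=-.237;u=np.array([np.cos(a),np.sin(a)]);v=np.array([-u[1],u[0]])
for z in (30,41):
  e=back(C,[(310,302)],z)[0,:2]
  for cc in (c[:2],np.array([566.1,-6.7])): print(z,(e-cc)@u,(e-cc)@v)
from h import CAM
import cv2
b=cv2.imread('pics/w1.png');cv2.imwrite('pics/w1z.png',cv2.resize(b[270:340,260:360],None,fx=7,fy=7,interpolation=cv2.INTER_CUBIC))
E
```

```text
3.45 pos [561.6  -8.9 210.4] zyx [-0.2254  0.0063  3.1386] q [ 0.9936 -0.1125 -0.0033  0.0012] F [ 0.  -0.2 -0.8] w 85.6 j [ 0.27  0.37 -0.28 -0.   -0.94  1.07]
[[ 0.975 -0.223 -0.007]
 [-0.224 -0.975 -0.002]
 [-0.006  0.003 -1.   ]]
[[-2.25000e-01  9.23000e-01  3.11000e-01  6.39184e+02]
 [-9.74000e-01 -2.15000e-01 -6.80000e-02 -2.71360e+01]
 [ 4.00000e-03 -3.18000e-01  9.48000e-01  2.78496e+02]
 [ 0.00000e+00  0.00000e+00  0.00000e+00  1.00000e+00]]
[[ 680.4   41.5   67. ]
 [ 645.2 -103.4   67. ]
 [ 450.6  -56.6   67. ]
 [ 485.6   79.5   67. ]]
open c [565.42971456  -9.73857696  67.        ]
30 [[661.1 -30.8  30. ]
 [450.4  20.7  30. ]]
41 [[660.1 -30.6  41. ]
 [458.7  18.6  41. ]]
yaw open -0.21431373257886108
roller yaw -0.24180432271837551 [[654.8918083  -29.73584185  40.        ]
 [465.59183912  16.95119563  40.        ]]
30 -118.98756848153576 2.553785978797832
30 -118.92569720237745 -0.5572274378360442
41 -110.36602589936378 2.4586714240269973
41 -110.30415462020547 -0.6523419926068822
```

View pics/w1z.png

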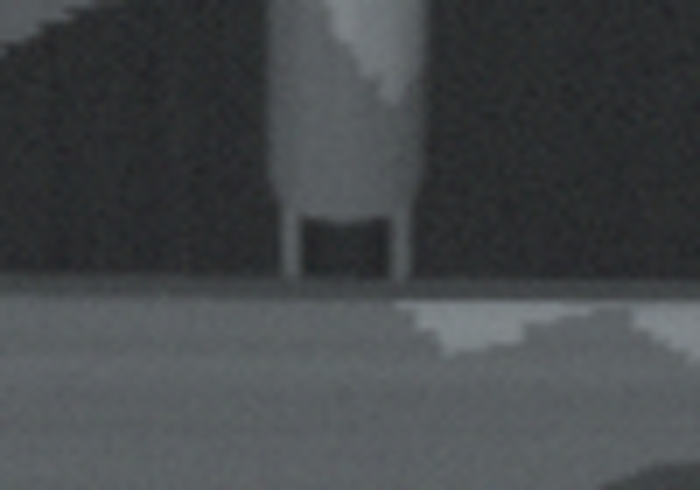

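Emit:
apply_moves(increments=[[[0.04,-0.02,0.3,0,0,0.02,1],[0.04,-0.02,0.6,0,0,0.02,1],[0.04,-0.02,0.8,0,0,0.02,1],[0.04,-0.02,0.8,0,0,0.02,1]]])

```text
clock: 3.85
position: [565.4, -5.1, 132.7]
ee_rot: [0.993, -0.115, -0.002, 0.001]
contact_force: [-0.4, 0.6, 0.9]
gripper_width: 85.4
```

Run:
```python
from h import *
snap('wrist','pics/w2.png'); s=st()
```

```text
3.9 pos [566.6  -5.  134.4] zyx [-2.3010e-01  1.0000e-04  3.1411e+00] q [ 9.934e-01 -1.148e-01 -1.000e-04  2.000e-04] F [0.7 1.1 1.1] w 85.5 j [ 0.28  0.47 -0.35  0.   -0.76  1.06]
```

View pics/w2.png

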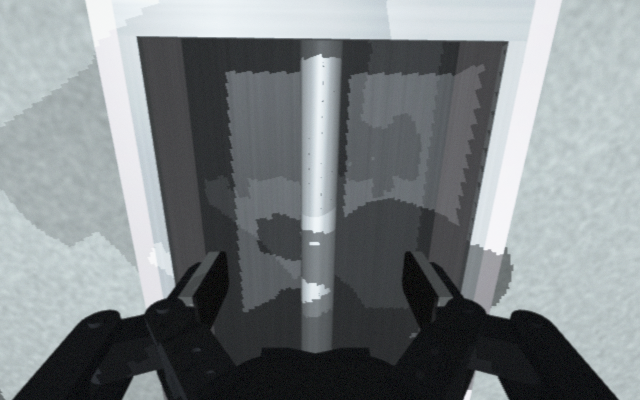

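Emit:
apply_moves(increments=[[[0,0.03,0.2,0,0,0.01,1],[0,0.03,0.4,0,0,0.01,1],[0,0.03,0.5,0,0,0.01,1],[0,0.03,0.5,0,0,0.01,1],[0,0.03,0.5,0,0,0.01,1]]])

```text
clock: 4.4
position: [566.8, -8.3, 85.3]
ee_rot: [0.993, -0.118, 0.001, -0.0]
contact_force: [0.3, -0.1, -0.4]
gripper_width: 85.4
```

Run:
```python
from h import *
s=st()
```

```text
4.4 pos [566.8  -8.3  85.3] zyx [-2.3590e-01 -2.4000e-03 -3.1408e+00] q [ 9.931e-01 -1.177e-01  1.200e-03 -3.000e-04] F [ 0.3 -0.1 -0.4] w 85.4 j [ 0.27  0.54 -0.39  0.   -0.65  1.06]
```

Good position. Lower 2 mm and close.

Emit:
apply_moves(increments=[[[0,0,0.02,0,0,0,1],[0,0,0.02,0,0,0,-1],[0,0,0.02,0,0,0,-1],[0,0,0.02,0,0,0,-1],[0,0,0.02,0,0,0,-1],[0,0,0.02,0,0,0,-1],[0,0,0.02,0,0,0,-1],[0,0,0.02,0,0,0,-1],[0,0,0.02,0,0,0,-1],[0,0,0.02,0,0,0,-1]]])

```text
clock: 5.4
position: [566.6, -7.8, 82.3]
ee_rot: [0.993, -0.118, 0.001, -0.001]
contact_force: [-0.6, 5.5, 2.0]
gripper_width: 20.4
```

Run:
```python
from h import *
snap('wrist','pics/w3.png'); s=st()
```

```text
5.45 pos [566.6  -7.8  82.3] zyx [-2.3640e-01 -1.8000e-03 -3.1401e+00] q [ 9.930e-01 -1.179e-01  1.000e-03 -7.000e-04] F [-0.3  5.9  0.7] w 20.0 j [ 0.27  0.54 -0.39 -0.   -0.64  1.06]
```

View pics/w3.png

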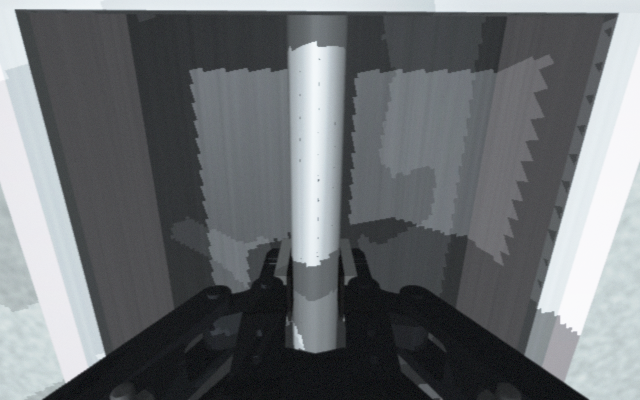

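Emit:
apply_moves(increments=[[[0,0,-0.04,0,0,0,-1],[0,0,-0.08,0,0,0,-1],[0,0,-0.08,0,0,0,-1]]])

```text
clock: 5.75
position: [565.8, -9.0, 90.2]
ee_rot: [0.993, -0.118, -0.0, 0.0]
contact_force: [0.3, 0.2, -1.1]
gripper_width: 20.3
```

Run:
```python
from h import *
snap('wrist','pics/w4.png'); s=st()
```

```text
5.8 pos [565.8  -9.   90. ] zyx [-0.237  -0.      3.1415] q [ 9.930e-01 -1.182e-01 -0.000e+00  1.000e-04] F [-0.4  1.4 -1.4] w 20.2 j [ 0.27  0.53 -0.38  0.   -0.66  1.06]
```

View pics/w4.png

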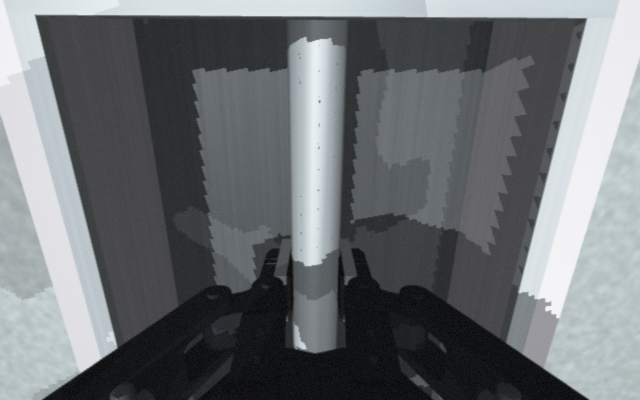

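Emit:
apply_moves(increments=[[[-0.15,0,0,0,0,0,-1],[-0.3,0,0,0,0,0,-1],[-0.42,0,0,0,0,0,-1],[-0.46,0,0,0,0,0,-1],[-0.46,0,0,0,0,0,-1],[-0.46,0,0,0,0,0,-1]]])

```text
clock: 6.4
position: [521.0, 2.1, 89.8]
ee_rot: [0.993, -0.118, -0.0, 0.0]
contact_force: [-0.2, 2.0, -1.4]
gripper_width: 20.4
```

Run:
```python
from h import *
snap('wrist','pics/w5.png');snap('top','pics/t5.png'); s=st()
b=cv2.imread('pics/t5.png');cv2.imwrite('pics/t5z.png',cv2.resize(b[100:330,260:420],None,fx=2.6,fy=2.6,interpolation=cv2.INTER_CUBIC))
```

```text
6.5 pos [521.3   2.   89.8] zyx [-2.3700e-01  6.0000e-04  3.1413e+00] q [ 9.930e-01 -1.182e-01 -3.000e-04  1.000e-04] F [-2.1  1.2 -1.4] w 20.2 j [ 0.32  0.47 -0.5  -0.   -0.6   1.02]
```

View pics/w5.png

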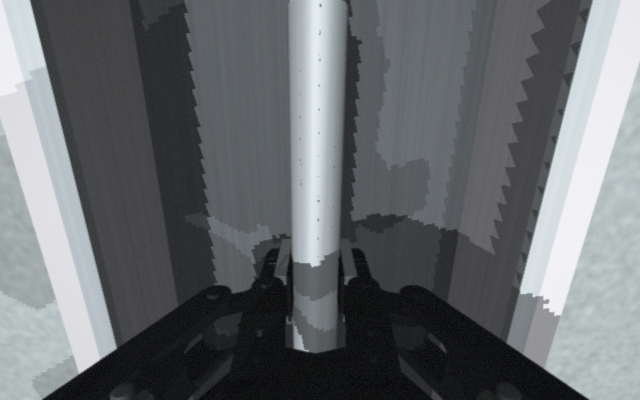

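View pics/t5z.png

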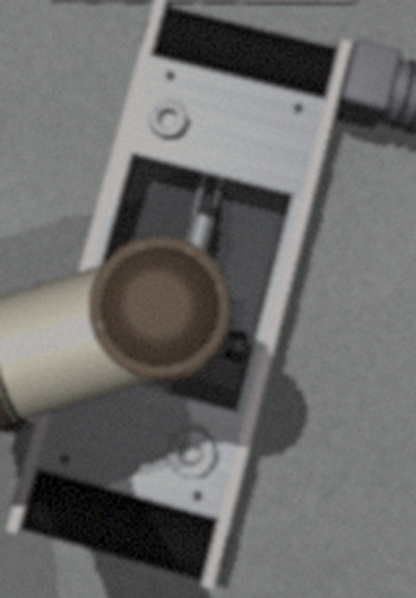

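```bash
python3 - <<'E'
from h import *
C=cam('pics/t5.png')
a=-.237;u=np.array([np.cos(a),np.sin(a)]);v=np.array([-u[1],u[0]]);cc=np.array([566.,-7.5])
for p,z in (((207,213),47),((207,200),42),((207,195),42)):
  e=back(C,[(260+p[0]/2.6,100+p[1]/2.6)],z)[0,:2]; print((e-cc)@u,(e-cc)@v)
E
python3 - <<'E'
import cv2
b=cv2.imread('pics/t5.png');cv2.imwrite('pics/t5y.png',cv2.resize(b[160:200,315:365],None,fx=12,fy=12,interpolation=cv2.INTER_CUBIC))
E
```

```text
66.60654769442748 -4.340371448095907
79.1960712622563 -1.16138198542894
83.73164386095992 0.0057951922880554825
```

View pics/t5y.png

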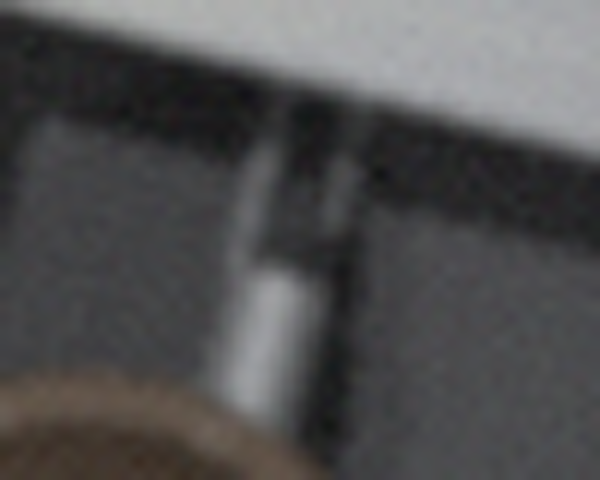

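Emit:
apply_moves(increments=[[[0.15,0,0,0,0,0,-1],[0.35,0,0,0,0,0,-1],[0.55,0,0,0,0,0,-1],[0.75,0,0,0,0,0,-1],[0.85,0,0,0,0,0,-1],[0.9,0,0,0,0,0,-1],[0.9,0,0,0,0,0,-1],[0.9,0,0,0,0,0,-1]]])

```text
clock: 7.3
position: [607.7, -19.1, 89.6]
ee_rot: [0.993, -0.118, -0.001, 0.0]
contact_force: [-0.8, 0.3, -2.3]
gripper_width: 20.5
```

Run:
```python
from h import *
snap('wrist','pics/w6.png');snap('scene','pics/s6.png'); s=st()
b=cv2.imread('pics/s6.png');cv2.imwrite('pics/s6z.png',cv2.resize(b[140:290,240:400],None,fx=4,fy=4,interpolation=cv2.INTER_CUBIC))
```

```text
7.4 pos [607.8 -19.   89.9] zyx [-2.3660e-01  9.0000e-04  3.1413e+00] q [ 9.93e-01 -1.18e-01 -5.00e-04  1.00e-04] F [-0.3  0.  -2.1] w 20.0 j [ 0.23  0.58 -0.27 -0.   -0.72  1.1 ]
```

View pics/s6z.png

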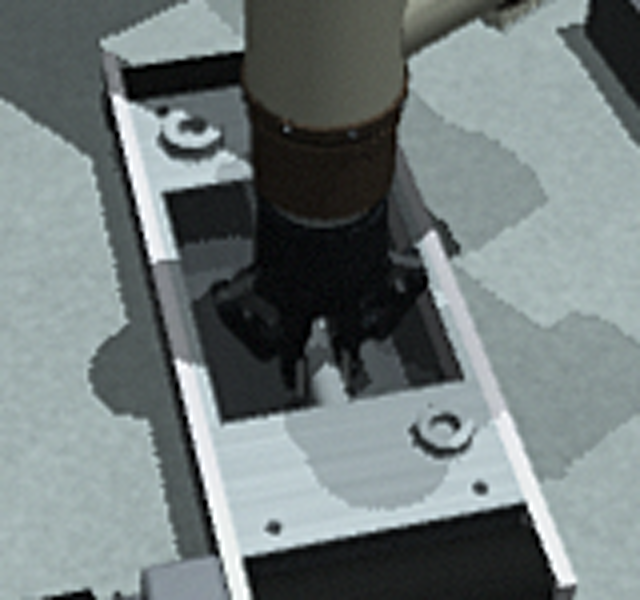

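```bash
cat > plan.py <<'E'
from h import *
th=[0,2.5,5,8,10,12,15,18,20,22,22]; xb=[-174,-173.5,-173,-172,-168,-160,-145,-130,-118,-100,-80]; zb=[37.5,36.5,36,34.5,33,33,33,33,34,35,36]
h=52.3
def tcp(t,x,z):
    t=np.radians(t); X=x+130*np.cos(t)-h*np.sin(t); Z=z+130*np.sin(t)+h*np.cos(t); return -X,Z
def rows(seq):
    t0,x0,z0=seq[0]; X0,Z0=tcp(t0,x0,z0); t0=np.radians(t0)
    # tool x axis in (convx,z): tilted by -t0 : -x end up => tool x points down
    ux=np.array([np.cos(t0),-np.sin(t0)]); uz=np.array([-np.sin(t0),-np.cos(t0)])
    for t,x,z in seq[1:]:
        d=np.array(tcp(t,x,z))-[X0,Z0]; print(t,round(d@ux/100,3),0,round(d@uz/100,3),' ry',round(-(np.radians(t)-t0)/.5,3), 'tcp',np.round(tcp(t,x,z),1))
S=list(zip(th,xb,zb)); rows(S[:5]); print(); rows(S[4:8]);print(); rows(S[7:])
E
python3 plan.py
```

```text
2.5 0.019 0 -0.046  ry -0.087 tcp [45.9 94.4]
5 0.041 0 -0.096  ry -0.175 tcp [48.1 99.4]
8 0.065 0 -0.146  ry -0.279 tcp [ 50.5 104.4]
10 0.051 0 -0.173  ry -0.349 tcp [ 49.1 107.1]

12 -0.06 0 -0.031  ry -0.07 tcp [ 43.7 111.2]
15 -0.176 0 -0.071  ry -0.175 tcp [ 33.  117.2]
18 -0.289 0 -0.11  ry -0.279 tcp [ 22.5 122.9]

20 -0.098 0 -0.017  ry -0.07 tcp [ 13.7 127.6]
22 -0.252 0 -0.016  ry -0.14 tcp [ -0.9 132.2]
22 -0.445 0 0.037  ry -0.14 tcp [-20.9 133.2]
```

Emit:
apply_moves(increments=[[[0.01,0,-0.025,0,-0.045,0,-1],[0.02,0,-0.045,0,-0.085,0,-1],[0.03,0,-0.07,0,-0.13,0,-1],[0.04,0,-0.095,0,-0.175,0,-1],[0.053,0,-0.12,0,-0.225,0,-1],[0.065,0,-0.146,0,-0.28,0,-1],[0.058,0,-0.16,0,-0.315,0,-1],[0.05,0,-0.173,0,-0.35,0,-1],[0.05,0,-0.173,0,-0.35,0,-1]]])

```text
clock: 8.3
position: [613.5, -20.1, 107.3]
ee_rot: [0.989, -0.118, -0.087, -0.01]
contact_force: [-0.2, 0.6, -2.1]
gripper_width: 20.2
```

Run:
```python
from h import *
snap('scene','pics/s7.png'); s=st()
b=cv2.imread('pics/s7.png');cv2.imwrite('pics/s7z.png',cv2.resize(b[140:290,240:400],None,fx=4,fy=4,interpolation=cv2.INTER_CUBIC))
```

```text
8.35 pos [613.4 -20.2 107.2] zyx [-0.2368  0.1749 -3.1416] q [ 0.9892 -0.1177 -0.0867 -0.0103] F [ 0.5  0.5 -2.2] w 20.2 j [ 0.2   0.62 -0.11 -0.09 -1.    1.19]
```

View pics/s7z.png

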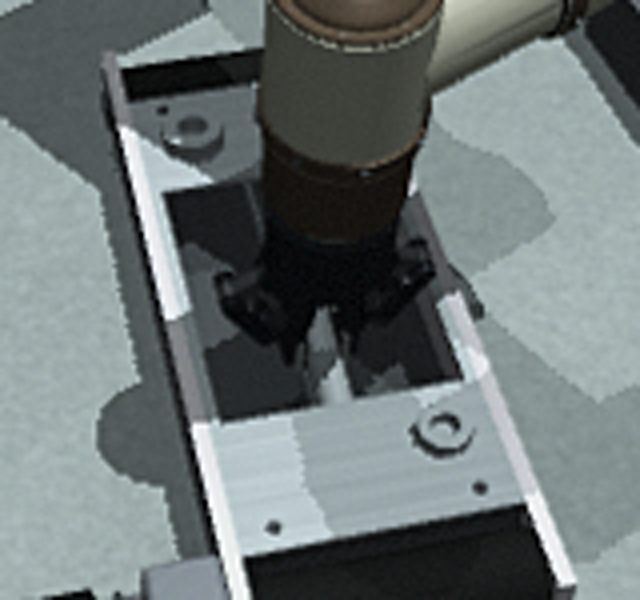

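Emit:
apply_moves(increments=[[[-0.03,0,-0.015,0,-0.035,0,-1],[-0.06,0,-0.031,0,-0.07,0,-1],[-0.1,0,-0.045,0,-0.105,0,-1],[-0.14,0,-0.06,0,-0.14,0,-1],[-0.176,0,-0.071,0,-0.175,0,-1],[-0.21,0,-0.085,0,-0.21,0,-1],[-0.25,0,-0.098,0,-0.245,0,-1],[-0.289,0,-0.11,0,-0.28,0,-1],[-0.289,0,-0.11,0,-0.28,0,-1]]])

```text
clock: 9.25
position: [587.7, -13.9, 123.2]
ee_rot: [0.981, -0.117, -0.156, -0.019]
contact_force: [0.1, -0.3, -2.5]
gripper_width: 20.2
```

Emit:
apply_moves(increments=[[[-0.05,0,-0.01,0,-0.035,0,-1],[-0.098,0,-0.017,0,-0.07,0,-1],[-0.15,0,-0.017,0,-0.105,0,-1],[-0.2,0,-0.017,0,-0.14,0,-1],[-0.252,0,-0.016,0,-0.14,0,-1],[-0.32,0,0.003,0,-0.14,0,-1],[-0.38,0,0.02,0,-0.14,0,-1],[-0.445,0,0.037,0,-0.14,0,-1],[-0.445,0,0.037,0,-0.14,0,-1]]])

```text
clock: 10.15
position: [544.4, -3.6, 133.6]
ee_rot: [0.975, -0.116, -0.19, -0.023]
contact_force: [-0.1, -0.5, -2.3]
gripper_width: 20.4
```

Run:
```python
from h import *
snap('scene','pics/s8.png'); snap('wrist','pics/w8.png');s=st()
b=cv2.imread('pics/s8.png');cv2.imwrite('pics/s8z.png',cv2.resize(b[140:290,240:400],None,fx=4,fy=4,interpolation=cv2.INTER_CUBIC))
```

```text
10.25 pos [545.5  -3.7 133.6] zyx [-0.2365  0.3844 -3.1416] q [ 0.9747 -0.1158 -0.1897 -0.0225] F [-0.1  0.3 -2.9] w 20.3 j [ 0.22  0.57 -0.13 -0.18 -1.22  1.21]
```

View pics/s8z.png

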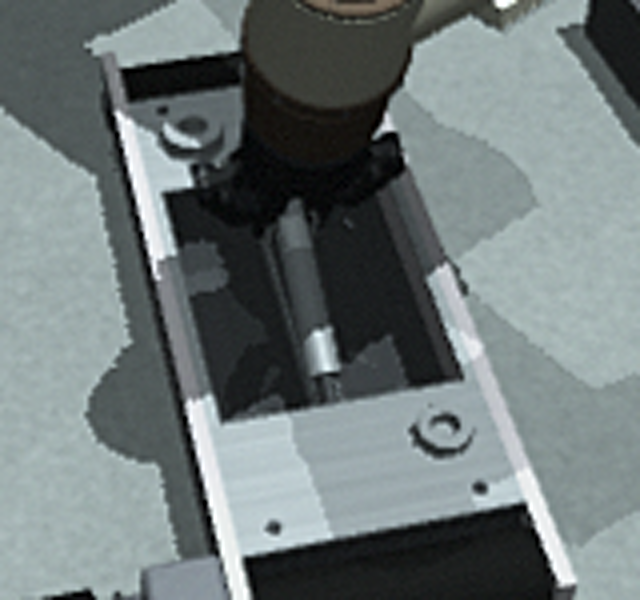

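View pics/w8.png

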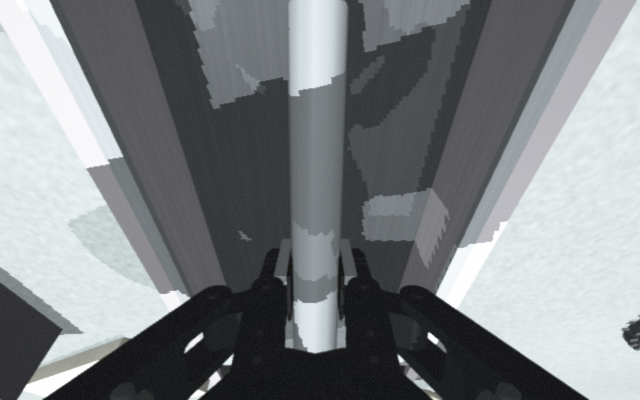

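Emit:
apply_moves(increments=[[[-0.05,0,-0.12,0,0,0,-1],[-0.12,0,-0.3,0,0,0,-1],[-0.2,0,-0.5,0,0,0,-1],[-0.28,0,-0.7,0,0,0,-1],[-0.36,0,-0.88,0,0,0,-1],[-0.4,0,-1.0,0,0,0,-1],[-0.4,0,-1.0,0,0,0,-1]]])

```text
clock: 10.95
position: [547.0, -4.0, 243.5]
ee_rot: [0.975, -0.116, -0.187, -0.023]
contact_force: [-0.4, 0.6, -3.0]
gripper_width: 20.3
```

Emit:
apply_moves(increments=[[[-0.04,0,-0.1,0,0,0,-1],[-0.12,0,-0.3,0,0,0,-1],[-0.2,0,-0.5,0,0,0,-1],[-0.2,0,-0.5,0,0,0,-1],[-0.2,0,-0.5,0,0,0,-1]]])

```text
clock: 11.45
position: [545.9, -3.8, 294.1]
ee_rot: [0.975, -0.116, -0.191, -0.023]
contact_force: [0.4, -0.4, -3.0]
gripper_width: 20.9
```

Run:
```python
from h import *
snap('scene','pics/s9.png');s=st()
```

```text
11.5 pos [545.6  -3.9 293.4] zyx [-0.2373  0.3877  3.1411] q [ 0.9744 -0.1161 -0.1913 -0.0226] F [-0.4 -0.3 -3.3] w 20.5 j [ 0.22  0.41  0.04 -0.17 -1.55  1.15]
```

View pics/s9.png

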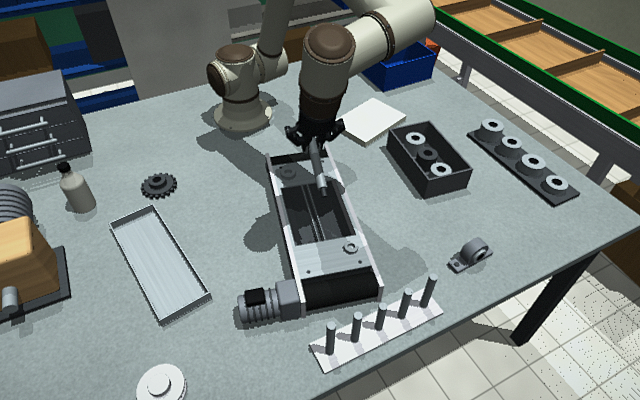

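Emit:
apply_moves(increments=[[[0,0,0,0,0.1,0,-1],[0,0,0,0,0.25,0,-1],[0,0,0,0,0.4,0,-1],[0,0,0,0,0.55,0,-1],[0,0,0,0,0.7,0,-1],[0,0,0,0,0.77,0,-1],[0,0,0,0,0.77,0,-1]]])

```text
clock: 12.2
position: [544.5, -4.0, 293.3]
ee_rot: [0.993, -0.118, -0.002, 0.001]
contact_force: [0.5, 0.1, -3.2]
gripper_width: 20.6
```

Run:
```python
from h import *
s=st(); R=Ro.from_quat(s['ee_rot']).as_matrix()
d=np.array([496,-399,260])-s['position']; print(R.T@d)
```

```text
12.2 pos [544.5  -4.  293.3] zyx [-0.2363  0.0038  3.1399] q [ 9.930e-01 -1.179e-01 -2.000e-03  6.000e-04] F [ 0.5  0.1 -3.2] w 20.6 j [ 0.29  0.26 -0.2  -0.   -1.11  1.04]
[ 45.45867257 395.30361391  33.83093997]
```

Emit:
apply_moves(increments=[[[0.02,0.15,0,0,0,0,-1],[0.05,0.4,0,0,0,0,-1],[0.08,0.7,0,0,0,0,-1],[0.11,1.0,0,0,0,0,-1]]])

```text
clock: 12.6
position: [533.1, -105.2, 293.9]
ee_rot: [0.993, -0.118, -0.001, 0.0]
contact_force: [-0.1, -0.8, -1.3]
gripper_width: 20.1
```

Emit:
apply_moves(increments=[[[0.03,0.3,0,0,0,0,-1],[0.06,0.6,0,0,0,0,-1],[0.09,0.8,0,0,0,0,-1],[0.11,1.0,0,0,0,0,-1]]])

```text
clock: 13.0
position: [520.1, -205.5, 293.8]
ee_rot: [0.993, -0.119, -0.001, -0.0]
contact_force: [-0.2, 0.1, -1.7]
gripper_width: 19.9
```

Emit:
apply_moves(increments=[[[0.03,0.3,0.05,0,0,0,-1],[0.06,0.6,0.1,0,0,0,-1],[0.09,0.8,0.2,0,0,0,-1],[0.11,1.0,0.3,0,0,0,-1]]])

```text
clock: 13.4
position: [507.3, -305.3, 263.5]
ee_rot: [0.993, -0.119, -0.001, -0.0]
contact_force: [-0.6, 0.1, -3.1]
gripper_width: 20.1
```

Emit:
apply_moves(increments=[[[0.03,0.25,0,0,0,-0.1,-1],[0.06,0.45,0,0,0,-0.25,-1],[0.08,0.65,0,0,0,-0.4,-1],[0.1,0.8,0,0,0,-0.55,-1],[0.11,0.9,0,0,0,-0.68,-1],[0.11,0.95,0,0,0,-0.77,-1],[0.11,0.95,0,0,0,-0.77,-1],[0.11,0.95,0,0,0,-0.77,-1]]])

```text
clock: 14.2
position: [495.9, -398.7, 263.9]
ee_rot: [0.997, 0.073, -0.001, -0.001]
contact_force: [-0.0, -0.5, -2.0]
gripper_width: 20.3
```

Run:
```python
from h import *
snap('scene','pics/s10.png');snap('top','pics/t10.png');s=st(); R=Ro.from_quat(s['ee_rot']).as_matrix()
d=np.array([496,-399,250])-s['position']; print(R.T@d)
```

```text
14.3 pos [ 496.1 -398.2  264.4] zyx [ 1.4750e-01  8.0000e-04 -3.1408e+00] q [ 9.973e-01  7.370e-02 -4.000e-04 -4.000e-04] F [-0.2  0.7 -1.6] w 20.7 j [-0.42  0.43 -0.02 -0.   -1.12  2.14]
[-0.25130956  0.76502505 14.44203272]
```

View pics/s10.png

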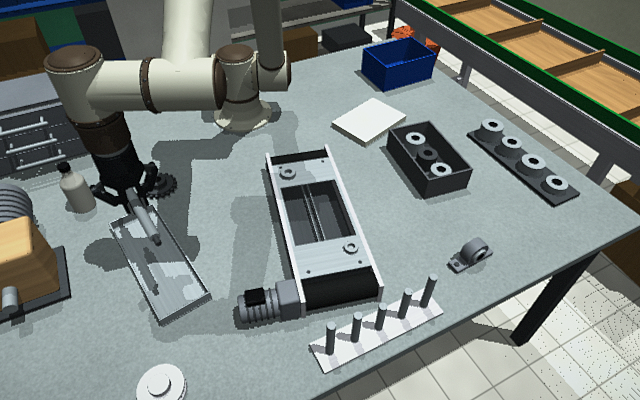

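View pics/t10.png

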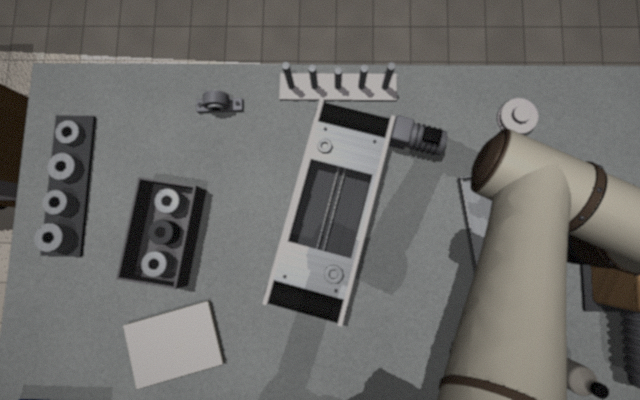

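Run:
```python
from h import *
a=.1475
for m in (496,):
  for s in (110,130): print(s,proj('scene',[[496+s*np.cos(a),-398.2+s*np.sin(a),212]]))
snap('wrist','pics/w11.png')
b=cv2.imread('pics/s10.png');cv2.imwrite('pics/s10z.png',cv2.resize(b[180:330,100:220],None,fx=4,fy=4,interpolation=cv2.INTER_CUBIC)); st()
```

```text
110 [[154.83637687 236.60468832]]
130 [[158.71482747 243.21007571]]
14.35 pos [ 496.3 -398.1  264.6] zyx [ 1.4790e-01  5.0000e-04 -3.1411e+00] q [ 9.973e-01  7.390e-02 -3.000e-04 -2.000e-04] F [ 0.1 -0.3 -2. ] w 20.4 j [-0.42  0.43 -0.02 -0.   -1.12  2.14]
```

View pics/s10z.png

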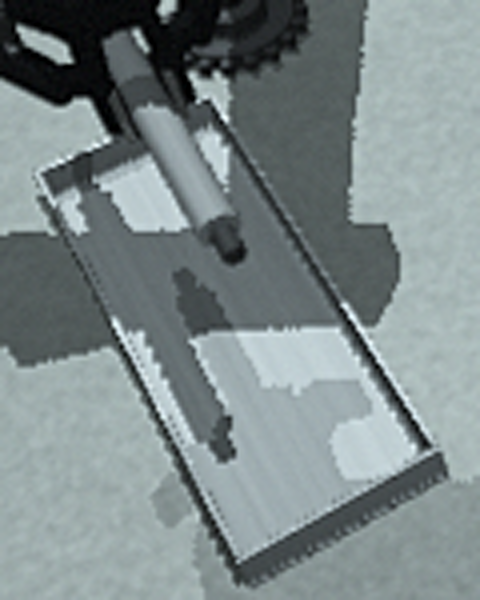

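View pics/w11.png

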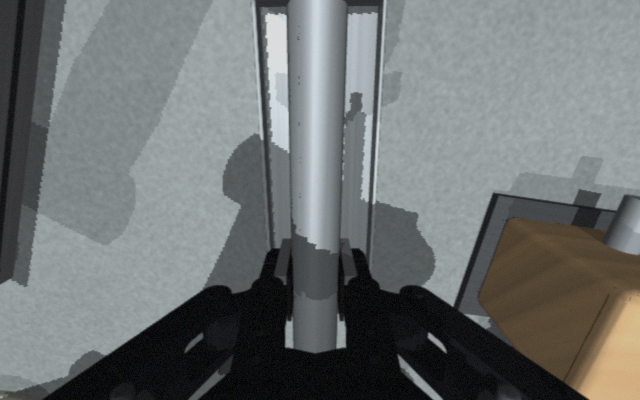

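Emit:
apply_moves(increments=[[[0,0,0,0,0,0,-1],[0,0,0,0,0,0,-1],[0,0,0,0,0,0,-1]]])

```text
clock: 14.65
position: [496.4, -398.1, 265.0]
ee_rot: [0.997, 0.074, 0.0, 0.0]
contact_force: [-0.2, 0.0, -1.7]
gripper_width: 20.3
```

Run:
```python
from h import *
from bench import arm
s=st(); print(abs(s['joint_vel']).max()); print(arm.job_done())
```

```text
14.65 pos [ 496.4 -398.1  265. ] zyx [ 1.4840e-01 -1.0000e-04  3.1415e+00] q [9.972e-01 7.420e-02 1.000e-04 0.000e+00] F [-0.2  0.  -1.7] w 20.3 j [-0.42  0.43 -0.02 -0.   -1.12  2.14]
0.0024023723895475794
the job is handed in; nothing more can be done
None
```

The roller is out of the conveyor and held level over the tray, and I handed the job in at 14.65 s. No verdict was reported.

I gripped the roller at its middle and lifted it about 8 mm. I first slid it towards the robot end, then dropped that plan because tilting that way would have run joint 5 close to its limit. I slid it the other way instead and tilted it 22° with the robot-side end up. That end came out through the opening first. Then I raised it clear, levelled it and turned it over the tray.

**Last checks:**
- **Position:** the tool is at (496, −398) mm, against a fitted tray centre of about (496, −399) mm. The fits from the two cameras differ by about 6 mm in each direction, well inside the 50 mm allowed.
- **Height:** the roller axis is about 212 mm above the table.
- **Level and in line:** the tool is level, with a yaw of 0.148 rad against 0.150 rad for the tray. The roller's visible end was within about 1.5 pixels of where it should show for a level roller. The other end was hidden by the gripper.
- **Grip and rest:** the arm was still, and the force reading of 2 to 3 N fits the roller's weight and no other contact.
- **Frame and bearings:** the force readings I took between moves during the extraction showed only the roller's weight. Both bearings looked unmoved in the last scene and top pictures, but I did not measure them again.

**One disagreement:** the gripper opening read about 20 mm on the 22 mm roller. The roller did not slip in any picture.

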